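# Pin the hidden carriage of the wire-drawing unit

## Task

Lock the sliding carriage inside the wire-drawing unit: take the flat-headed locking pin out of the wooden stand, feel with its tip through the slot of the steel cover for the carriage's hidden hole, and push the pin fully home until its collar sits on the cover. Then swing the keeper bar over the pin's head until it snaps into its end detent, and let go. Leave the two other punches in the stand.

Things in the scene. Friction and masses are not known exactly. Their poses are not given: they have to be found in the camera images.
- pin: Locking pin, plain steel, 94 mm tall, 0.2 kg, upright in one of the stand's three holes; the only one with a flat rectangular head. Origin at its tip (low end), z up. Round shank 14 mm thick, z 0 to 50 mm; collar 30 mm wide, z 50 to 55; head to grip, z 55 to 94 mm, 44 mm along its x and 22 mm along its y. At the start its x runs along the row of holes, collar on the stand's top, tip at 10 mm.
- pin_tip (a point): Centre of the pin's tip (same as the pin's origin). The shank narrows over the last 4 mm to a flat 8 mm wide.
- stand: Fixed light-wood block 210 x 70 x 60 mm (x, y, z) with three upright through holes 18 mm wide, 65 mm apart along its x. Origin at the centre of its underside. It holds the pin and two punches, in any order.
- punch_ball: Steel punch with the pin's shank and collar but a ball 32 mm wide on top (top 96 mm above its tip). Origin at its tip. It stays in the stand.
- punch_disc: Steel punch with the pin's shank and collar but a round disc 38 mm wide on top (top 87 mm above its tip). Origin at its tip. It stays in the stand.
- unit: Fixed wire-drawing unit: grey housing 110 mm wide (x), y from -112 to +150 mm, low feet at the sides, steel cover 6 mm thick, its top 70 mm above the table. Origin on the table below the slot's centre. A grey pillar 30 mm wide in x, y +88 to +150 mm, rises to 118 mm and carries the keeper bar. The carriage inside stays put when pushed.
- slot (a point): Centre of the cover's slot, at the cover's top face; axes as the unit's. Slot 18 mm wide (x), 69 mm long (y). Below it, the carriage's flat top stops the pin's tip at z = -24 mm, except in its one round hole, 18 mm wide, at x = 0, y unknown between -22 and +22 mm. A light sprung plug (0.5 N, 32 mm travel) fills the hole flush, so it cannot be seen. Home: tip at z = -50 mm.
- keeper (a joint): Angle of the keeper bar about its upright hinge (rad). 0: shut, over the slot, pointing to the unit's -y. It grows as the free end swings to the unit's -x side, up to 1.6. Stays where left (friction 0.06 N m). Detent at 0: from about 0.6 rad the bar rides over a sprung ball (a few N at the post) and drops onto it at 0; the hinge stops at -0.04.
- keeper_hinge (a point): Point on the keeper's hinge axis at the bar's underside, 118.5 mm above the table, at y = +105 mm of the unit. The dark steel bar is 24 mm wide, 12 mm thick and reaches 155 mm from this axis. It clears the head of a fully home pin (top at 114 mm) by 4.5 mm and is blocked by a pin that is not home.
- keeper_post (a point): Top centre of the round upright post, 14 mm thick and 42 mm tall, standing on the bar's free end, 140 mm from the hinge axis; this point is 172.5 mm above the table.
Not all that is in view belongs to the job. Leave any yellow look-alike of the pin alone.

How it is judged (in metres and radians):
On the way, in this order (a step that is already met when the one before it is completed fails the run):
1. the pin is fully home in the carriage's hole, its collar on the cover (z of pin_tip in the frame of slot below -0.046 m and x of pin_tip in the frame of slot between -0.008 and 0.008 m and y of pin_tip in the frame of slot between -0.034 and 0.034 m and angle between pin's own z axis and vertical below 0.1 rad), for 0.2 s.
2. the keeper bar is seated in its end detent over the pin (all of step 1 and value of joint keeper below 0.06 rad), for 0.2 s.
At the end, for the whole second after the job is handed in: The pin stands in the carriage's hole through the slot: tip more than 46 mm below the cover's top (home is 50), within the slot (8 mm across and 34 mm along from its centre), tilted less than 0.1 rad; the keeper bar is shut to within 0.06 rad of its detent; pin and bar are at rest (all of step 2 and linear speed of pin below 0.02 m/s and velocity of joint keeper between -0.05 and 0.05 rad/s); the robot touches nothing.
It fails at once if a punch is knocked or pulled out of place in the stand (moved over 30 mm) (distance of any of punch_ball, punch_disc from where it was at the start of the episode above 0.03 m).
It also fails if it takes over 72 s, if anything falls off the work surface, if the arm or the gripper's body presses on something with over 40 N, if the wrist force passes 120 N, or if a joint passes its speed limit or range.

## Robot

A 6-joint arm with a two-finger parallel gripper is mounted at the origin on the work surface. World frame = base frame: x ahead of the robot, y to its left, z up, the work surface at z = 0. Lengths are in m, angles in degrees, forces in N, time in s.
With the tool pointing down it reaches from about 0.25 to 0.725 m from the base axis. Payload 9.7 kg.
Tool frame: the origin (TCP) lies between the finger pads; the fingertips stand 17 mm ahead of it and the grasp point (between the pads) lies 2 mm behind it; z points along the fingers, y is the direction in which the jaws open and shut (so a half turn about z gives the same grasp; the last joint's range is limited). The gripper opens to 85 mm and grips with 20 to 120 N. Pads are 22 mm wide; open, the fingers measure 114 mm over their backs; the gripper's body (76 mm by 85 mm) begins 54 mm behind the grasp point. The pads swing forward as they close: fully open they stand 13 mm farther back than shut.
Start: joints at [-65.661, 4.979, 10.078, 95.1, 0, 90], TCP at [0.227, -0.501, 0.248] pointing down, gripper open.
Joint ranges: [-179.16, 179.16], [-48.56, 103.87], [-65.8, 70.77], [-126.05, 130.52], [-82.76, 87.17], [-180, 180]. Speed limits (degrees/s): [127.2, 127.2, 147.25, 180, 180, 180].

## Interface

Orientations are given as [roll, pitch, yaw] about the fixed x, y, z axes, in that order (R = Rz(yaw) Ry(pitch) Rx(roll)).
In Python, from workcell import monitor, cams, order gives the robot as it stands. The module is installed in compiled form; this text tells all that it offers.
- The arm moves only by the shell command python3 -m handwheel 'ROWS' [OPENING] [FORCE]. ROWS is JSON, a list of rows, each a list of 6 numbers: the shift along the tool's x, y, z in m, then the turn, a rotation vector about the tool's x, y, z in degrees. In form: [[tx, ty, tz, wx, wy, wz], ...]. A call has exactly 8 rows; each row shifts and turns the commanded pose from where the row before left it, along the tool's axes as they then stand; what a row does not reach is not made up. A row lasts 1/12 s, in which the tool goes at most 41.7 mm and 7.16 degrees, less where a joint would pass 70% of its speed; a pose out of reach is approached as far as the arm can. A call is refused whole if a number of a shift passes 0.0417 or a number of a turn 7.16, either way. A call with a gripper value outside its range is refused whole. OPENING is the opening, from -1 (shut) to 1 (fully open), set as the call begins (- or left out, the last holds). The fingers move at their own pace and stop on an object; FORCE is the grip in N (left out, the last holds). Time passes only in rows, so rows that do not move let the fingers close, or fill a call up. It gives the time, the measured TCP pose, the force and the opening at its end, in the units of the state.
- monitor.get_obs(): the state, without advancing time (a new reading comes with each control period).
- cams.camera(name): name is "side" or "top"; returns a dict with "img" (400x640x3 uint8, red, green, blue), "depth" (400x640 float32, m along the optical axis (not along the pixel's ray), 0 where there is no reading), "fx", "fy", "cx", "cy" (pixels), "distortion" ([k1, k2, p1, p2, k3] as OpenCV has them; the pictures are not rectified), "rvec" (rotation vector, rad) and "tvec" (3), from world to camera coordinates, as OpenCV has them. Camera axes: x right, y down, z forward; pixel columns grow to the right and rows downward; lengths in m; the calibration is good to about 2 mm. A picture is of the moment at which its call begins.
- order.job_done(): hands the job in, once; it reports no verdict.
The state is a dict: "time": time; "q": joint angles; "qd": joint speeds; "joint_efforts": joint torques, N m; "ee_pos": TCP position; "tcp_rot": TCP orientation; "wrist_force": force on the tool from outside, world axes, zero at the start; "torque": the same for the moment, N m; "opening": finger opening in m.
Only numpy, scipy, OpenCV 4.12 (cv2) and the standard library are available. Lean on these libraries where they do the work, as an engineer would, in place of code of your own. Each camera call takes 0.05 s, during which the arm holds its last target. There are 200 camera calls.

## Working session

There is one attempt and no reset: what is moved stays moved. The work goes in short steps, Python scripts to look and compute and a shell command to move; the robot and the scene stay as the last step left them, time stands still between calls to the robot, and variables do not carry over. Pictures are saved under pics/ and viewed, about 8 in all and at most 12, crops included, and the job is handed in when it is done.

```bash
mkdir -p pics
cat > h.py <<'E'
import numpy as np, cv2
from workcell import monitor, cams, order
def cam(n):
    c=cams.camera(n); c['K']=np.array([[c['fx'],0,c['cx']],[0,c['fy'],c['cy']],[0,0,1.]])
    c['R']=cv2.Rodrigues(np.array(c['rvec'],float))[0]; c['t']=np.array(c['tvec'],float).ravel(); c['d']=np.array(c['distortion'],float); return c
def ray(c,uv):
    p=cv2.undistortPoints(np.array(uv,float).reshape(-1,1,2),c['K'],c['d']).reshape(-1,2)
    return -c['R'].T@c['t'], np.c_[p,np.ones(len(p))]@c['R']
def onz(c,uv,z):
    o,d=ray(c,uv); return o+d*((z-o[2])/d[:,2])[:,None]
def cloud(c):
    v,u=np.mgrid[0:400,0:640]; o,d=ray(c,np.c_[u.ravel(),v.ravel()])
    return (o+d*c['depth'].reshape(-1,1)).reshape(400,640,3)
def proj(c,P):
    return cv2.projectPoints(np.array(P,float).reshape(-1,3),np.array(c['rvec'],float),c['t'],c['K'],c['d'])[0].reshape(-1,2)
def save(c,f): cv2.imwrite('pics/'+f,c['img'][:,:,::-1])
E
python3 - <<'E'
from h import *
for n in('top','side'):
    c=cam(n); save(c,n+'0.png'); np.savez(n+'0.npz',**{k:c[k] for k in c}); print(n,-c['R'].T@c['t'],c['R'][2],c['fx'],c['depth'].min(),c['depth'].max())
print(monitor.get_obs())
E
```

```text
top [ 0.47233973 -0.02023212  0.85671072] [ 0.09436729  0.02302969 -0.99527104] 411.66908309068305 0.0 1.7148429
side [0.32169742 0.43705542 0.64228238] [ 0.26347431 -0.64693376 -0.71558228] 401.0604426154727 0.0 2.8980932
{'time': 0.1, 'q': array([-6.56600267e+01,  5.00790194e+00,  1.00382280e+01,  9.51002651e+01,
        2.59660892e-03,  8.99992165e+01]), 'qd': array([-0.06125972, -0.09114485,  0.1925008 ,  0.08240483,  0.0293909 ,
       -0.02900109]), 'joint_efforts': array([-9.93940048e-04, -5.21557760e+01,  4.65653694e+01,  1.60596130e-02,
       -3.83768520e-05,  7.66829544e-06]), 'ee_pos': array([ 0.22661326, -0.50093111,  0.24764755]), 'tcp_rot': array([-1.79930061e+02, -2.59756339e-03,  2.43407537e+01]), 'wrist_force': array([ 0.16419019, -0.75933948, -0.02561032]), 'torque': array([ 0.02610351, -0.04399496, -0.00725963]), 'opening': 0.08514805784056818}
```

View pics/top0.png

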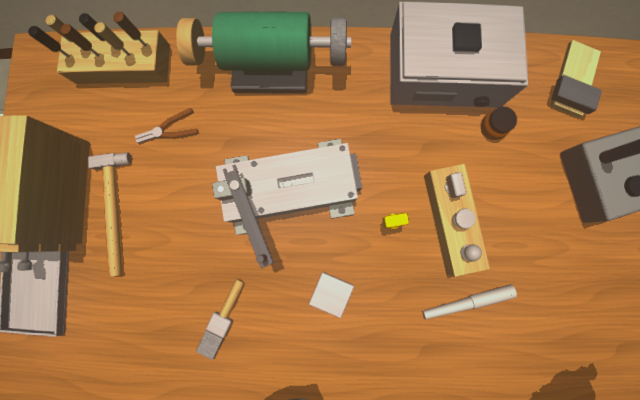

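View pics/side0.png

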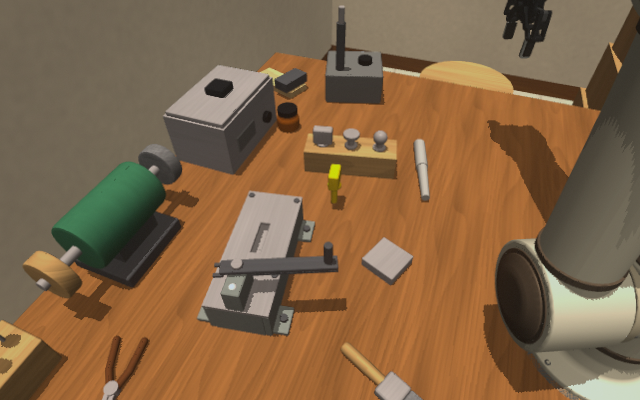

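Top view: the flat-headed pin is at (457,184), disc at (464,219), ball at (472,253). The slot is near (296,180), keeper hinge near (235,185) and post near (265,260). The yellow look-alike stands at (396,220). Next I measure these.

Run:
```python
from h import *
c=dict(np.load('top0.npz')); s=dict(np.load('side0.npz'))
for k in (c,s):
    for q in('fx','fy','cx','cy'): k[q]=float(k[q])
P=cloud(c)
def show(n,m,P=P):
    q=P[m]; print(n,m.sum(),'mean',q.mean(0).round(4),'z%',np.percentile(q[:,2],[5,50,95]).round(4)); return q
def rect(q,n):
    r=cv2.minAreaRect((q[:,:2]*1000).astype(np.float32)); print(n,'rect',np.round(r[0],1),np.round(r[1],1),round(r[2],1))
u=np.mgrid[0:400,0:640][1]; v=np.mgrid[0:400,0:640][0]
z=P[...,2]; valid=c['depth']>0
def box(a,b,d,e): return (u>=a)&(u<b)&(v>=d)&(v<e)&valid
# stand heads
for n,b in(('pin',(435,480,165,205)),('disc',(445,490,203,236)),('ball',(455,495,237,272))):
    m=box(*b)&(z>0.078); q=show(n,m); rect(q,n)
m=box(420,500,155,285)&(z>0.05)&(z<0.064); q=show('standtop',m); rect(q,'stand')
m=box(205,370,130,240)&(z>0.064)&(z<0.076); q=show('cover',m); rect(q,'cover')
m=box(215,290,160,280)&(z>0.122)&(z<0.137); q=show('bar',m); rect(q,'bar')
m=box(240,290,230,280)&(z>0.165); 
if m.sum(): show('post',m)
m=box(375,415,205,235)&(z>0.03); q=show('yellow',m)
m=box(265,330,160,200)&(z<0.062); q=show('slotfloor',m); rect(q,'slot')
big=cv2.resize(c['img'][120:290,200:500],(800,453),interpolation=cv2.INTER_CUBIC)
cv2.imwrite('pics/crop1.png',big[:,:,::-1])
```

```text
pin 368 mean [ 0.5848 -0.2498  0.1   ] z% [0.0815 0.103  0.1058]
pin rect [ 586.  -252.2] [44.1 23. ] 13.3
disc 334 mean [ 0.5221 -0.2665  0.0965] z% [0.0934 0.0967 0.099 ]
disc rect [ 522.2 -267.5] [35.7 38. ] 0.6
ball 237 mean [ 0.4602 -0.2797  0.0998] z% [0.09   0.1005 0.1059]
ball rect [ 460.4 -282.1] [29.5 29.9] 1.9
standtop 2928 mean [ 0.5175 -0.2645  0.0597] z% [0.0569 0.0599 0.0622]
stand rect [ 522.9 -267.8] [210.8  72.9] 13.2
cover 6208 mean [0.5905 0.056  0.07  ] z% [0.0678 0.07   0.0724]
cover rect [587.5  71.9] [111.2 261.7] 11.1
bar 1338 mean [0.5149 0.1293 0.1302] z% [0.1271 0.1302 0.1336]
bar rect [513.1 140.1] [193.1  44.6] 23.8
post 58 mean [0.4428 0.0977 0.1717] z% [0.1691 0.1718 0.1737]
yellow 331 mean [ 0.5161 -0.1376  0.089 ] z% [0.0554 0.0931 0.0957]
slotfloor 306 mean [0.5943 0.0553 0.046 ] z% [0.0434 0.046  0.0482]
slot rect [594.5  55.3] [18.  70.6] 11.2
```

View pics/crop1.png

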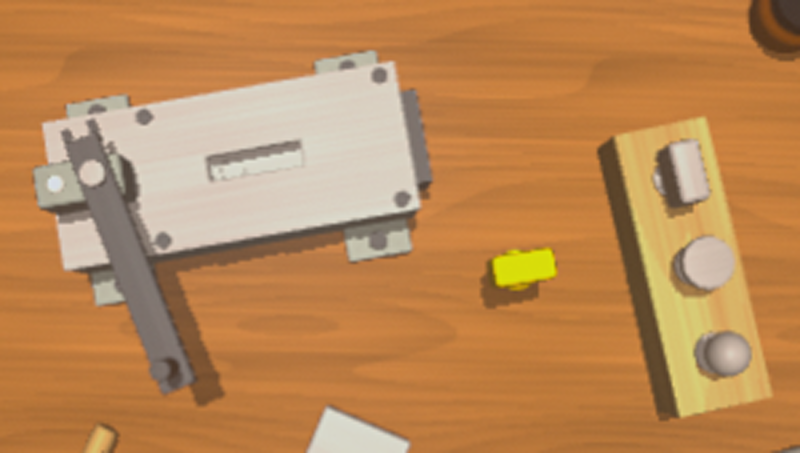

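Measurements agree with the given sizes: cover 111x262, post 141 mm from the hinge, slot 18x70.

- Pin: (0.586, -0.253), yaw 13.2°.
- Slot centre: about (0.591, 0.053), unit yaw 11.1°.
- Keeper: about 1.34 rad.

Now moving above the pin.

```bash
python3 -m handwheel '[[0,0,0,0,0,5.5],[0,0,0,0,0,5.5],[0.034,-0.0133,0,0,0,0],[0.034,-0.0133,0,0,0,0],[0.034,-0.0133,0,0,0,0],[0.034,-0.0133,0,0,0,0],[0.034,-0.0133,0,0,0,0],[0.034,-0.0133,0,0,0,0]]' 1 40; python3 -m handwheel '[[0.034,-0.0133,0,0,0,0],[0.034,-0.0133,0,0,0,0],[0.034,-0.0133,0,0,0,0],[0.034,-0.0133,0,0,0,0],[0.034,-0.0133,0,0,0,0],[0.034,-0.0133,0,0,0,0],[0,0,0.02,0,0,0],[0,0,0.02,0,0,0]]'
```

```text
time: 0.77
ee_pos: [0.4079, -0.3751, 0.248]
tcp_rot: [-180.0, 0.0, 13.3]
wrist_force: [-0.5, -0.7, 0.4]
opening: 0.0853
time: 1.43
ee_pos: [0.5889, -0.2502, 0.2076]
tcp_rot: [180.0, -0.0, 13.5]
wrist_force: [-0.4, 0.2, -0.3]
opening: 0.0857
```

```bash
python3 -m handwheel '[[-0.0033,0.0019,0.02,0,0,0],[0,0,0.025,0,0,0],[0,0,0.025,0,0,0],[0,0,0.025,0,0,0],[0,0,0.015,0,0,0],[0,0,0.01,0,0,0],[0,0,0,0,0,0],[0,0,0,0,0,0]]'; python3 -m handwheel '[[0,0,0,0,0,0],[0,0,0,0,0,0],[0,0,0,0,0,0],[0,0,0,0,0,0],[0,0,0,0,0,0],[0,0,0,0,0,0],[0,0,0,0,0,0],[0,0,0,0,0,0]]' -1 60
python3 - <<'E'
from h import *
print(monitor.get_obs())
E
```

```text
time: 2.1
ee_pos: [0.584, -0.2543, 0.0884]
tcp_rot: [-180.0, 0.0, 13.3]
wrist_force: [0.1, 0.4, 0.2]
opening: 0.0853
time: 2.77
ee_pos: [0.5843, -0.2544, 0.0889]
tcp_rot: [180.0, -0.0, 13.3]
wrist_force: [-1.2, 0.2, 4.9]
opening: 0.0214
{'time': 2.7667, 'q': array([-2.35286556e+01,  1.66659712e+01,  5.91859573e+00,  7.91988996e+01,
       -1.02736433e-03,  1.43134143e+02]), 'qd': array([ 0.05000468, -0.06364833,  0.03458499,  0.04321081,  0.05440203,
       -0.08849754]), 'joint_efforts': array([ 5.57425234e-02, -6.20196748e+01,  4.44678462e+01, -1.05047508e-01,
        5.20231586e-02,  8.14559735e-04]), 'ee_pos': array([ 0.5843127 , -0.2544192 ,  0.08887448]), 'tcp_rot': array([ 1.79966946e+02, -4.23659167e-02,  1.33372130e+01]), 'wrist_force': array([-1.21774931,  0.23455993,  4.92708755]), 'torque': array([-0.04975425,  0.06955444, -0.01332021]), 'opening': 0.021374145186878142}
```

```bash
python3 -m handwheel '[[0,0,-0.01,0,0,0],[0,0,-0.02,0,0,0],[0,0,-0.025,0,0,0],[0,0,-0.025,0,0,0],[0,0,-0.025,0,0,0],[0,0,-0.015,0,0,0],[0,0,0,0,0,0],[0,0,0,0,0,0]]'; python3 -m handwheel '[[0.0094,-0.035,0,0,0,0],[0.0094,-0.035,0,0,0,0],[0.0094,-0.035,0,0,0,0],[0.0094,-0.035,0,0,0,0],[0.0094,-0.035,0,0,0,0],[0.0094,-0.035,0,0,0,0],[0.0094,-0.035,0,0,0,0],[0.0094,-0.035,0,0,0,0]]'
python3 -m handwheel '[[0,0,0.01,0,0,0],[0,0,0.01,0,0,0],[0,0,0.01,0,0,0],[0,0,0,0,0,0],[0,0,0,0,0,0],[0,0,0,0,0,0],[0,0,0,0,0,0],[0,0,0,0,0,0]]'
python3 - <<'E'
from h import *
print(monitor.get_obs()['q'])
c=cam('side'); save(c,'side1f.png'); np.savez('side1.npz',**c)
a=np.array([np.cos(np.radians(11.1)),np.sin(np.radians(11.1))]);b=np.array([-a[1],a[0]]);O=np.array([.5911,.0533])
print(proj(c,[[*O,.07]]))
im=c['img'].copy()
for s,t in((-9,-34.5),(9,-34.5),(9,34.5),(-9,34.5)):
    p=O+a*s/1e3+b*t/1e3; q=proj(c,[[*p,.07]])[0]; cv2.circle(im,tuple(int(round(k)) for k in q),0,(255,0,0),-1)
u0,v0=(int(k) for k in proj(c,[[*O,.09]])[0]); u0-=100;v0-=80
cv2.imwrite('pics/side1.png',cv2.resize(im[v0:v0+140,u0:u0+200],(800,560),interpolation=cv2.INTER_CUBIC)[:,:,::-1]);print(u0,v0)
E
```

```text
time: 3.43
ee_pos: [0.5843, -0.2544, 0.2086]
tcp_rot: [180.0, -0.0, 13.3]
wrist_force: [0.9, 0.3, -2.8]
opening: 0.0211
time: 4.1
ee_pos: [0.5916, 0.0372, 0.2061]
tcp_rot: [-180.0, 0.2, 13.3]
wrist_force: [0.7, 0.3, -2.0]
opening: 0.0213
time: 4.77
ee_pos: [0.5929, 0.0349, 0.1789]
tcp_rot: [180.0, -0.0, 13.3]
wrist_force: [-0.8, -0.2, -1.8]
opening: 0.021
[3.37148195e+00 1.01177111e+01 8.07568490e+00 8.79072520e+01
 9.58643570e-05 1.70083971e+02]
[[260.30966896 237.17521447]]
159 150
```

View pics/side1.png

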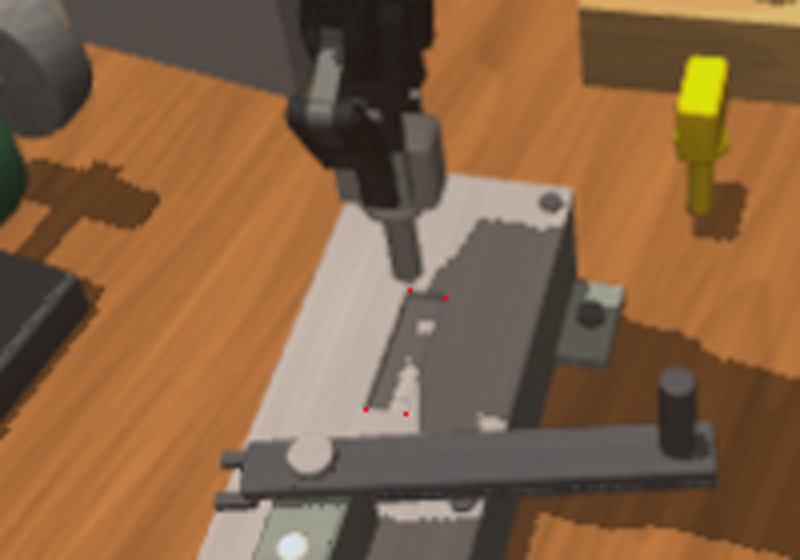

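Run:
```python
from h import *
c=dict(np.load('side1.npz'))
a=np.array([np.cos(np.radians(11.1)),np.sin(np.radians(11.1))]);b=np.array([-a[1],a[0]]);O=np.array([.5911,.0533])
P=cloud(c); m=np.zeros((400,640),bool); m[200:225,250:270]=1; m&=(P[...,2]>.098)&(P[...,2]<.14)&(np.hypot(P[...,0]-.594,P[...,1]-.036)<.03)
q=P[m]
for z in np.arange(.10,.14,.008):
    k=q[abs(q[:,2]-z)<.004]
    if len(k): 
        d=(k[:,:2]-O); print(round(z,3),len(k),'x',(np.percentile(d@a,[0,50,100])*1e3).round(1),'y',(np.percentile(d@b,[0,50,100])*1e3).round(1))
T=np.array([.5929,.0349])
print('tcp',(T-O)@a*1e3,(T-O)@b*1e3)
```

```text
0.1 1 x [-0.8 -0.8 -0.8] y [-15. -15. -15.]
0.108 22 x [-6.9 -2.5  5.2] y [-17.2 -13.1 -11.5]
0.116 24 x [-7.3 -3.6  4.2] y [-20.5 -12.8 -11.2]
0.124 27 x [-6.9 -2.   5.6] y [-17.9 -12.9 -10.7]
0.132 21 x [-7.8 -3.1  4.3] y [-20.1 -12.9 -11.3]
0.14 14 x [-6.8 -1.7  5.4] y [-17.  -13.4 -11.2]
tcp -1.776077388890632 -18.402324557203947
```

```bash
python3 -m handwheel '[[0,0,0.01,0,0,0],[0,0,0.01,0,0,0],[0,0,0.005,0,0,0],[0,0,0.005,0,0,0],[0,0,0.005,0,0,0],[0,0,0.005,0,0,0],[0,0,0.005,0,0,0],[0,0,0.0,0,0,0]]'; python3 -m handwheel '[[0,0,0.002,0,0,0],[0,0,0.002,0,0,0],[0,0,0.002,0,0,0],[0,0,0.002,0,0,0],[0,0,0.002,0,0,0],[0,0,0.0,0,0,0],[0,0,0,0,0,0],[0,0,0.0,0,0,0]]'
```

```text
time: 5.48
ee_pos: [0.5922, 0.0355, 0.132]
tcp_rot: [-180.0, 0.1, 13.3]
wrist_force: [0.2, -0.2, -1.8]
opening: 0.0213
time: 6.15
ee_pos: [0.5929, 0.0355, 0.1247]
tcp_rot: [180.0, -0.1, 13.3]
wrist_force: [-2.6, -0.3, 6.4]
opening: 0.0215
```

```bash
R='[[0,-0.001,0,0,0,0]]'; python3 -m handwheel '[[0,-0.001,0.0005,0,0,0],[0,-0.001,0,0,0,0],[0,-0.001,0,0,0,0],[0,-0.001,0,0,0,0],[0,-0.001,0,0,0,0],[0,-0.001,0,0,0,0],[0,0,0,0,0,0],[0,0,0,0,0,0]]'; python3 -m handwheel '[[0,-0.001,0,0,0,0],[0,-0.001,0,0,0,0],[0,-0.001,0,0,0,0],[0,-0.001,0,0,0,0],[0,-0.001,0,0,0,0],[0,0,0,0,0,0],[0,0,0,0,0,0],[0,0,0,0,0,0]]'
```

```text
time: 6.82
ee_pos: [0.5924, 0.0401, 0.1247]
tcp_rot: [179.8, -0.2, 13.3]
wrist_force: [0.2, -6.3, 7.0]
opening: 0.0212
time: 7.48
ee_pos: [0.5913, 0.0451, 0.1247]
tcp_rot: [179.8, -0.2, 13.3]
wrist_force: [1.1, -4.5, 8.1]
opening: 0.0212
```

```bash
python3 -m handwheel '[[0,-0.001,0,0,0,0],[0,-0.001,0,0,0,0],[0,-0.001,0,0,0,0],[0,-0.001,0,0,0,0],[0,-0.001,0,0,0,0],[0,0,0,0,0,0],[0,0,0,0,0,0],[0,0,0,0,0,0]]'; python3 -m handwheel '[[0,-0.001,0,0,0,0],[0,-0.001,0,0,0,0],[0,-0.001,0,0,0,0],[0,-0.001,0,0,0,0],[0,-0.001,0,0,0,0],[0,0,0,0,0,0],[0,0,0,0,0,0],[0,0,0,0,0,0]]'
```

```text
time: 8.15
ee_pos: [0.5902, 0.05, 0.1248]
tcp_rot: [179.8, -0.2, 13.3]
wrist_force: [1.2, -4.7, 7.9]
opening: 0.0217
time: 8.82
ee_pos: [0.5891, 0.0549, 0.1247]
tcp_rot: [179.8, -0.2, 13.3]
wrist_force: [2.0, -5.0, 7.2]
opening: 0.0213
```

```bash
python3 -m handwheel '[[0,-0.001,0,0,0,0],[0,-0.001,0,0,0,0],[0,-0.001,0,0,0,0],[0,-0.001,0,0,0,0],[0,-0.001,0,0,0,0],[0,0,0,0,0,0],[0,0,0,0,0,0],[0,0,0,0,0,0]]'; python3 -m handwheel '[[0,-0.001,0,0,0,0],[0,-0.001,0,0,0,0],[0,-0.001,0,0,0,0],[0,-0.001,0,0,0,0],[0,-0.001,0,0,0,0],[0,0,0,0,0,0],[0,0,0,0,0,0],[0,0,0,0,0,0]]'
```

```text
time: 9.48
ee_pos: [0.5879, 0.0598, 0.1247]
tcp_rot: [179.8, -0.2, 13.3]
wrist_force: [1.1, -5.2, 6.9]
opening: 0.0214
time: 10.15
ee_pos: [0.5864, 0.0654, 0.1239]
tcp_rot: [179.9, -0.1, 13.3]
wrist_force: [1.9, -1.9, 4.6]
opening: 0.0214
```

```bash
python3 -m handwheel '[[0,-0.001,0,0,0,0],[0,-0.001,0,0,0,0],[0,0,0,0,0,0],[0,0,0,0,0,0],[0,0,0,0,0,0],[0,0,0,0,0,0],[0,0,0,0,0,0],[0,0,0,0,0,0]]'; python3 -m handwheel '[[0,-0.001,0,0,0,0],[0,-0.001,0.001,0,0,0],[0,0,0.001,0,0,0],[0,0,0.001,0,0,0],[0,0,0,0,0,0],[0,0,0,0,0,0],[0,0,0,0,0,0],[0,0,0,0,0,0]]'
```

```text
time: 10.82
ee_pos: [0.5849, 0.0676, 0.1226]
tcp_rot: [-180.0, 0.0, 13.3]
wrist_force: [0.3, -0.4, -1.6]
opening: 0.0215
time: 11.48
ee_pos: [0.5845, 0.0696, 0.1198]
tcp_rot: [-180.0, 0.0, 13.3]
wrist_force: [-0.4, 1.4, -1.2]
opening: 0.0212
```

```bash
python3 -m handwheel '[[0.0008,0,0.001,0,0,0],[0.0007,0,0.001,0,0,0],[0,0,0.002,0,0,0],[0,0,0.002,0,0,0],[0,0,0.002,0,0,0],[0,0,0,0,0,0],[0,0,0,0,0,0],[0,0,0,0,0,0]]'
```

```text
time: 12.15
ee_pos: [0.5859, 0.0699, 0.1118]
tcp_rot: [-180.0, 0.0, 13.3]
wrist_force: [-0.9, -0.2, -1.2]
opening: 0.0213
```

```bash
python3 -m handwheel '[[0,0,0.002,0,0,0],[0,0,0.002,0,0,0],[0,0,0.002,0,0,0],[0,0,0.002,0,0,0],[0,0,0.002,0,0,0],[0,0,0.0015,0,0,0],[0,0,0.001,0,0,0],[0,0,0,0,0,0]]';python3 -m handwheel '[[0,0,0.0005,0,0,0],[0,0,0.0005,0,0,0],[0,0,0.0005,0,0,0],[0,0,0,0,0,0],[0,0,0,0,0,0],[0,0,0,0,0,0],[0,0,0,0,0,0],[0,0,0,0,0,0]]'
```

```text
time: 12.82
ee_pos: [0.586, 0.0699, 0.099]
tcp_rot: [-180.0, 0.0, 13.3]
wrist_force: [-0.4, -1.0, -1.3]
opening: 0.0214
time: 13.48
ee_pos: [0.586, 0.0699, 0.0988]
tcp_rot: [180.0, -0.0, 13.3]
wrist_force: [-3.1, 0.2, 5.8]
opening: 0.0211
```

```bash
python3 -m handwheel '[[0,0,-0.001,0,0,0],[0,0,0,0,0,0],[0,0,0,0,0,0],[0,0,0,0,0,0],[0,0,0,0,0,0],[0,0,-0.01,0,0,0],[0,0,-0.02,0,0,0],[0,0,-0.03,0,0,0]]' 0;python3 -m handwheel '[[0,0,-0.03,0,0,0],[0,0,-0.03,0,0,0],[0,0,-0.03,0,0,0],[0,0,-0.01,0,0,-5.6],[0,0,0,0,0,-5.6],[0,0,0,0,0,0],[0,0,0,0,0,0],[0,0,0,0,0,0]]'
python3 - <<'E'
from h import *
c=cam('side'); save(c,'side2f.png')
cv2.imwrite('pics/side2.png',cv2.resize(c['img'][150:330,150:380],(800,626))[:590,:,::-1])
P=cloud(c);O=np.array([.5911,.0533]);a=np.array([np.cos(np.radians(11.1)),np.sin(np.radians(11.1))]);b=np.array([-a[1],a[0]])
d=P[...,:2]-O; x=d@a;y=d@b;z=P[...,2]
m=(abs(x)<.035)&(abs(y-.015)<.04)&(z>.078)&(z<.13)&(c['depth']>0); print(m.sum(),np.percentile(z[m],[50,90,97]),x[m&(z>.111)].mean(),y[m&(z>.111)].mean())
m=(z>.135)&(z<.18)&(np.hypot(P[...,0]-.4428,P[...,1]-.0977)<.03)&(c['depth']>0); q=P[m]; t=q[q[:,2]>.170]; print('post',m.sum(),q.mean(0),len(t),t.mean(0),q[:,2].max())
E
```

```text
time: 14.15
ee_pos: [0.5849, 0.0697, 0.1576]
tcp_rot: [-180.0, 0.2, 13.3]
wrist_force: [0.1, 0.4, 0.2]
opening: 0.0428
time: 14.82
ee_pos: [0.5858, 0.0699, 0.2584]
tcp_rot: [-180.0, 0.0, 24.4]
wrist_force: [-0.9, -0.0, -0.3]
opening: 0.0429
563 [0.10899352 0.1151331  0.11582529] -0.0009858448744844766 0.018915776063564788
post 190 [0.44196993 0.10239603 0.1593763 ] 60 [0.442832   0.09973086 0.17266282] 0.17435854912549126
```

View pics/side2.png

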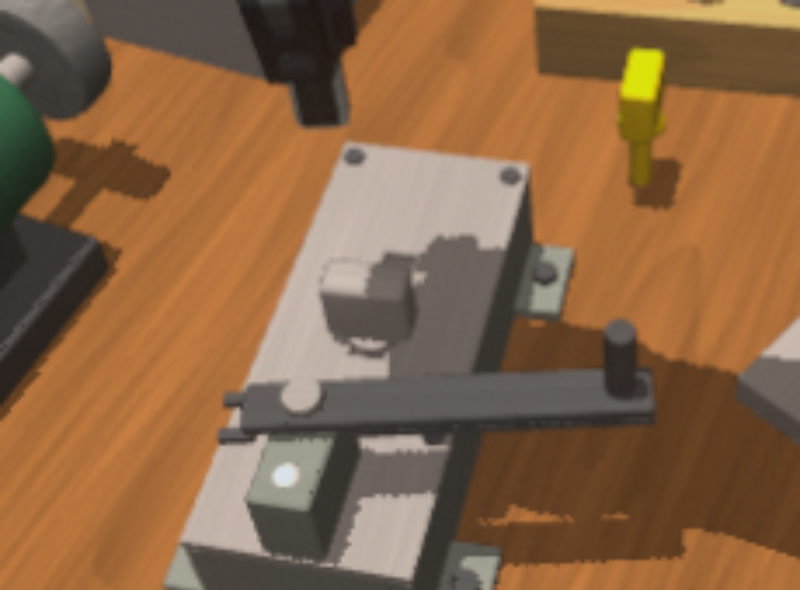

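The pin stands home, its collar on the cover and its head top at 115 mm. The post at crop (620,335) is unchanged. Now going over the post.

```bash
python3 -m handwheel '[[-0.0198,-0.0141,0,0,0,0],[-0.0198,-0.0141,0,0,0,0],[-0.0198,-0.0141,0,0,0,0],[-0.0198,-0.0141,0,0,0,0],[-0.0198,-0.0141,0,0,0,0],[-0.0198,-0.0141,0,0,0,0],[0,0,0.01,0,0,0],[0,0,0.01,0,0,0]]';python3 -m handwheel '[[0,0,0.01,0,0,0],[0,0,0.02,0,0,0],[0,0,0.02,0,0,0],[0,0,0.018,0,0,0],[0,0,0.01,0,0,0],[0,0,0,0,0,0],[0,0,0,0,0,0],[0,0,0,0,0,0]]'; python3 -m handwheel '[[0,0,0,0,0,0],[0,0,0,0,0,0],[0,0,0,0,0,0],[0,0,0,0,0,0],[0,0,0,0,0,0],[0,0,0,0,0,0],[0,0,0,0,0,0],[0,0,0,0,0,0]]' -0.48 20
```

```text
time: 15.53
ee_pos: [0.4423, 0.0977, 0.239]
tcp_rot: [180.0, -0.1, 24.5]
wrist_force: [-0.2, -0.6, 0.2]
opening: 0.0427
time: 16.2
ee_pos: [0.4433, 0.0975, 0.1615]
tcp_rot: [180.0, -0.0, 24.5]
wrist_force: [-0.0, -0.6, 0.1]
opening: 0.0429
time: 16.87
ee_pos: [0.4428, 0.0975, 0.1608]
tcp_rot: [180.0, 0.0, 24.5]
wrist_force: [0.3, 0.5, -0.1]
opening: 0.0223
```

```bash
python3 -m handwheel '[[0.0005,0.0117,0,0,0,-4.8],[0.0005,0.0117,0,0,0,-4.8],[0.0005,0.0117,0,0,0,-4.8],[0.0005,0.0117,0,0,0,-4.8],[0.0005,0.0117,0,0,0,-4.8],[0.0005,0.0117,0,0,0,-4.8],[0.0005,0.0117,0,0,0,-4.8],[0.0005,0.0117,0,0,0,-4.8]]'
python3 - <<'E'
from h import *
H=np.array([.571,.1563]);p=monitor.get_obs()['ee_pos'][:2]-H
print(np.linalg.norm(p),np.degrees(np.arctan2(p[1],p[0])), 'end dir -78.9')
E
```

```text
time: 17.53
ee_pos: [0.5067, 0.0307, 0.1607]
tcp_rot: [-180.0, 0.0, 63.2]
wrist_force: [-1.2, 1.1, -0.3]
opening: 0.0223
0.14116221007312948 -117.11648409309286 end dir -78.9
```

```bash
python3 -m handwheel '[[0.0005,0.0117,0,0,0,-4.8],[0.0005,0.0117,0,0,0,-4.8],[0.0005,0.0117,0,0,0,-4.8],[0.0005,0.0117,0,0,0,-4.8],[0.0005,0.0117,0,0,0,-4.8],[0.0005,0.0117,0,0,0,-4.8],[0.0005,0.0117,0,0,0,-4.8],[0.0005,0.0117,0,0,0,-4.8]]'
python3 -m handwheel '[[0,0.002,0,0,0,0],[0,0.002,0,0,0,0],[0,0,0,0,0,0],[0,0,0,0,0,0],[0,0,0,0,0,0],[0,0,0,0,0,0],[0,0,0,0,0,0],[0,0,0,0,0,0]]'
python3 - <<'E'
from h import *
H=np.array([.571,.1563]);p=monitor.get_obs()['ee_pos'][:2]-H
print(np.linalg.norm(p),np.degrees(np.arctan2(p[1],p[0])), 'end dir -78.9')
E
```

```text
time: 18.2
ee_pos: [0.598, 0.0184, 0.1605]
tcp_rot: [-180.0, 0.0, 101.6]
wrist_force: [-0.6, -1.0, 0.7]
opening: 0.0222
time: 18.87
ee_pos: [0.6014, 0.0194, 0.1609]
tcp_rot: [180.0, 0.0, 101.3]
wrist_force: [-0.5, 0.3, -0.2]
opening: 0.0224
0.14025668006990097 -77.50084122052724 end dir -78.9
```

```bash
python3 -m handwheel '[[0,0.001,0,0,0,0],[0,0.001,0,0,0,0],[0,0.001,0,0,0,0],[0,0,0,0,0,0],[0,0,0,0,0,0],[0,0,0,0,0,0],[0,0,0,0,0,0],[0,0,0,0,0,0]]'
python3 - <<'E'
from h import *
c=cam('side'); save(c,'side3f.png')
cv2.imwrite('pics/side3.png',cv2.resize(c['img'][150:330,150:380],(800,626))[:590,:,::-1])
c=cam('top');P=cloud(c);z=P[...,2];O=np.array([.5911,.0533]);a=np.array([np.cos(np.radians(11.1)),np.sin(np.radians(11.1))]);b=np.array([-a[1],a[0]])
d=P[...,:2]-O;x=d@a;y=d@b
m=(z>.122)&(z<.136)&(abs(x)<.06)&(y>-.06)&(y<.08)&(c['depth']>0)
print(m.sum())
for k in range(-40,80,20):
    n=m&(abs(y*1e3-k)<10)
    if n.sum()>5: print(k,np.percentile(x[n]*1e3,[2,50,98]).round(1))
E
```

```text
time: 19.53
ee_pos: [0.6044, 0.02, 0.1608]
tcp_rot: [-180.0, -0.0, 101.3]
wrist_force: [0.9, 0.2, 0.1]
opening: 0.0222
0
```

View pics/side3.png

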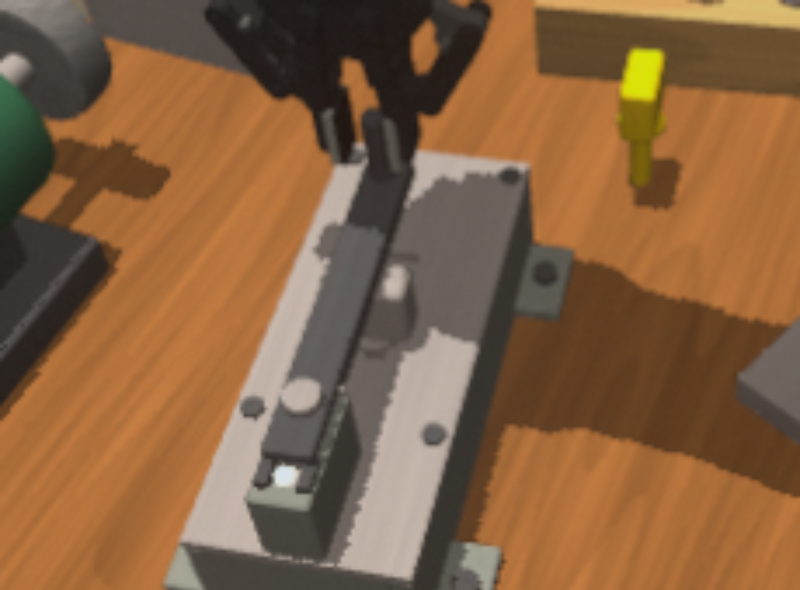

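The bar is over the pin and its tail fork straddles the detent ball at (285,475). Opening, lifting clear and checking the angle.

```bash
python3 -m handwheel '[[0,-0.002,0,0,0,0],[0,-0.002,0,0,0,0],[0,0,0,0,0,0],[0,0,0,0,0,0],[0,0,0,0,0,0],[0,0,-0.02,0,0,0],[0,0,-0.03,0,0,0],[0,0,-0.03,0,0,0]]' 0;python3 -m handwheel '[[-0.03,0,-0.01,0,0,0],[-0.035,0,0,0,0,0],[-0.035,0,0,0,0,0],[-0.035,0,0,0,0,0],[-0.035,0,0,0,0,0],[-0.03,0,0,0,0,0],[0,0,0,0,0,0],[0,0,0,0,0,0]]'
python3 - <<'E'
from h import *
c=cam('side'); save(c,'side4f.png')
cv2.imwrite('pics/side4.png',cv2.resize(c['img'][150:330,150:380],(800,626))[:590,:,::-1])
O=np.array([.5911,.0533]);a=np.array([np.cos(np.radians(11.1)),np.sin(np.radians(11.1))]);b=np.array([-a[1],a[0]])
for nm in('top','side'):
    c=cam(nm);P=cloud(c);z=P[...,2];d=P[...,:2]-O;x=d@a;y=d@b;v=c['depth']>0
    m=(z>.126)&(z<.135)&(abs(x)<.06)&(y>-.045)&(y<.09)&v
    print(nm,m.sum())
    if m.sum()>50:
        xs=[];ys=[]
        for k in range(-35,90,12):
            n=m&(abs(y*1e3-k)<6)
            if n.sum()>8: t=np.percentile(x[n]*1e3,[2,98]); xs.append(t.mean());ys.append(k)
        f=np.polyfit(ys,xs,1); print('slope rad (x vs y)',f[0],'keeper~',f[0], np.round(xs,1))
    n=(z>.168)&(z<.178)&(abs(x)<.03)&(y>-.06)&(y<-.01)&v
    if n.sum(): print('post x,y',x[n].mean(),y[n].mean(),n.sum())
    n=(z>.105)&(z<.118)&(abs(x)<.035)&(y>-.02)&(y<.06)&v
    print('pin top',n.sum(),np.percentile(z[n],95) if n.sum() else '')
print(monitor.get_obs())
E
```

```text
time: 20.3
ee_pos: [0.5999, 0.0192, 0.241]
tcp_rot: [-179.9, -0.0, 101.3]
wrist_force: [1.3, 0.5, 0.5]
opening: 0.0429
time: 20.97
ee_pos: [0.6398, -0.1786, 0.25]
tcp_rot: [-179.9, -0.0, 101.2]
wrist_force: [0.2, 0.5, -0.0]
opening: 0.0431
top 932
slope rad (x vs y) -0.007690998131763212 keeper~ -0.007690998131763212 [-1.9  2.5  2.5  2.1  1.6  1.4  1.2  1.   0.2  0.1 -0.1]
post x,y 0.0025899793801342145 -0.034979271321544 55
pin top 112 0.11558753087341522
side 887
slope rad (x vs y) -0.018050251762764015 keeper~ -0.018050251762764015 [2.3 2.5 1.8 1.5 1.6 1.4 1.4 0.5 1.1 0.2 0.2]
post x,y 0.0022865602251165114 -0.03364760694487606 46
pin top 117 0.11542727478388412
{'time': 21.1167, 'q': array([-1.53923358e+01,  2.18011418e+01,  3.03868889e+01,  9.85893375e+01,
        1.16610614e-02,  6.32271078e+01]), 'qd': array([ 0.64230428, -0.42548491, -0.1833057 , -0.02582372, -0.02734412,
       -0.06421781]), 'joint_efforts': array([-1.07984986e+00, -6.87846851e+01,  4.59141111e+01, -3.68766615e-02,
       -3.05234513e-02, -7.74753280e-04]), 'ee_pos': array([ 0.63980241, -0.1760823 ,  0.25090057]), 'tcp_rot': array([ 1.79997953e+02, -1.20282853e-02,  1.01380556e+02]), 'wrist_force': array([ 0.34176802, -0.05208481,  0.37807978]), 'torque': array([ 0.0554661 , -0.01828503, -0.00515394]), 'opening': 0.04240421982969778}
```

View pics/side4.png

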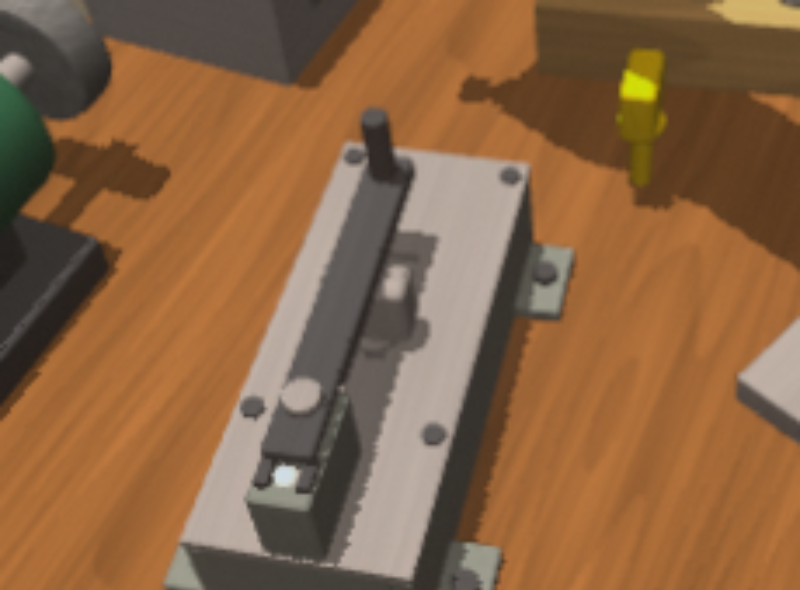

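The keeper reads about -0.01 rad, so it is shut and seated. The pin is home and the robot is clear. Handing in.

```bash
python3 -m handwheel '[[0,0,0,0,0,0],[0,0,0,0,0,0],[0,0,0,0,0,0],[0,0,0,0,0,0],[0,0,0,0,0,0],[0,0,0,0,0,0],[0,0,0,0,0,0],[0,0,0,0,0,0]]'; python3 -c "from workcell import order; print(order.job_done())"
```

```text
time: 21.78
ee_pos: [0.6398, -0.1769, 0.2507]
tcp_rot: [-180.0, -0.0, 101.3]
wrist_force: [0.1, 0.7, 0.3]
opening: 0.0427
the job is handed in; nothing more can be done
None
```

The carriage is locked: the pin is home in its hole with the keeper bar shut over it, and I handed the job in at about 22 s of the 72 s allowed. The interface gives no verdict, so success rests on my own checks.

**What I did:** I took the flat-headed pin from the stand and felt along the slot from y ≈ -18 mm. The tip began to drop at about +12 mm, and the pin went in with its centre at about +17 mm. I pushed it down until the collar touched the cover, at the expected height. I then swung the bar shut with the fingers loosely round its post, let go and backed off.

**Last checks:**
- **Pin:** the top of its head measured about 115 mm, where 114 mm is expected when fully home.
- **Keeper angle:** the bar's slope reads -0.008 rad from the top camera and -0.018 rad from the side camera. Both are well within the 0.06 rad limit.
- **Detent:** the picture shows the bar's tail fork straddling the detent ball. I felt no contact force on the last few millimetres of the swing, so the picture and the angle are the evidence that it seated.
- **Post position:** the post sits about 2.5 mm to the +x side of my estimate, which is close to the 2 mm camera calibration error.
- **Robot:** it is clear of everything, with the wrist force near zero.
- **Punches:** I did not measure them again at the end, but nothing I did should have touched them.

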